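# Lay the biscuit carton down on the green mat

### The arm

A 6-joint arm with a two-finger parallel gripper is mounted at the origin on the work surface. World frame = base frame: x ahead of the robot, y to its left, z up, the work surface at z = 0. Lengths are in m, angles in rad, forces in N, time in s.
With the tool pointing down it reaches from about 0.35 to 0.975 m from the base axis. Payload 7.1 kg.
Tool frame: the origin (TCP) lies on the centre line of the jaws, within the pads' length; the fingertips stand 17 mm ahead of it and the grasp point (between the pads) lies 2 mm behind it; z points along the fingers, y is the line along which they close (so a half turn about z gives the same grasp; the last joint's range is limited). The gripper opens to 88 mm and grips with 3 to 60 N. Pads are 20 mm wide; open, the fingers measure 115 mm over their backs; the gripper's body (75 mm by 178 mm) begins 61 mm behind the grasp point.
Start: joints at [1.207, 0.423, 1.63, -0, 1.089, -0.019], TCP at [0.211, 0.588, 0.24] pointing down, gripper open.
Joint ranges: [-3, 3], [-0.9, 2.11], [0.09, 2.58], [-1.31, 4.45], [0.11, 2.69], [-2.54, 2.54]. Speed limits (rad/s): [2.39, 2.39, 3.01, 3.14, 3.14, 3.14].

### API

Orientations are given as a rotation vector (axis times angle).
In Python, from bench import bot, imaging gives the robot as it stands.
- The arm moves only by the shell command python3 -m pendant 'ROWS' [FORCE]. ROWS is JSON, a list of rows, each a list of 7 numbers: the shift along the tool's x, y, z as a fraction of full scale, then the turn, a rotation vector about the tool's x, y, z as a fraction of full scale, then the opening, from -1 (shut) to 1 (fully open), so that 0 is half open. In form: [[dx, dy, dz, rx, ry, rz, fingers], ...]. A call has 1 to 12 rows; each row shifts and turns the commanded pose from where the row before left it, along the tool's axes as they then stand; what a row does not reach is not made up. Full scale, the value 1, is 0.2 m for a shift and 8 degrees for a turn. A row lasts 1/10 s, in which the tool goes at most 50 mm and 8.59 degrees, less where a joint would pass 70% of its speed; a pose out of reach is approached as far as the arm can. A call with a number of a shift or a turn outside -1 to 1 is refused whole. A call with a gripper value outside its range is refused whole. The fingers move at their own pace and stop on an object; FORCE is the grip in N (left out, the last holds). Time passes only in rows, so rows that do not move let the fingers close. It gives the time, the measured TCP pose, the force, the opening and the grip force at its end, in the units of the state.
- bot.observe(): the state, without advancing time (a new reading comes with each control period).
- imaging.read_camera(name): name is "side" or "top" or "wrist"; returns the picture (400x640x3 uint8, red, green, blue); there is no depth.
- imaging.calibration(name): a dict with "intrinsics" (3x3 intrinsics, pixels), "k1" (the pictures are not rectified: a ray, as slopes to the right and down, at radius r is drawn at 1 + k1 r^2 times it, then the intrinsics apply), "cam_to_world" (4x4, takes a point from camera to world coordinates). Camera axes: x right, y down, z forward; pixel columns grow to the right and rows downward; lengths in m; the calibration is good to about 2 mm. A picture is of the moment at which its call begins: read the wrist's pose just before it. calibration takes no time and is no camera call; for the wrist camera it gives the pose at the moment of the call.
- bot.hand_in(): hands the job in; it is judged then, once.
Trained networks look in the newest picture that a camera, given by its name, has taken for a name from the list of things; names that differ only in an ending like _2 or _b are one class to them, and where a whole thing is asked for, a point or a joint stands for the part that bears it (a point fixed in the world has none). Each returns a list of dicts, best first, with "p" (0 to 1); they miss things now and then, are a little off and sometimes report something else, mostly with a low value. They report only what shows in the picture. A call takes as long as a camera call. They do not tell look-alikes from the thing itself.
- imaging.silhouettes(camera, label): "pixels" (400x640 bool, what is visible of it).
- imaging.pinpoint(camera, label): "at" ([x, y, z] in m, in the coordinates of the camera as it stood for that picture, good to about 4 mm: a listed point, or the origin of a listed thing).
The state is a dict: "time_s": time; "joint_positions": joint angles; "dq": joint speeds; "tau": joint torques, N m; "position": TCP position; "tcp_rot": TCP orientation; "wrist_force": force on the tool from outside, world axes, zero at the start; "ft_torque": the same for the moment, N m; "gripper_width": finger opening in m; "grip_force": force on a finger pad.
Only numpy, scipy, OpenCV 4.12 (cv2) and the standard library are available. Lean on these libraries where they do the work, as an engineer would, in place of code of your own. Each camera call takes 0.05 s, during which the arm holds its last target. There are 200 camera calls.

### The job

At the bakery counter, push the low round blue tin right off the green mat, keeping it upright, then push the standing biscuit carton near its top so that it topples over and lands lying flat on the green mat. Just push them along or over, never lift them, and leave the honey jar and the price-tag stand where they stand.

Things in the scene. Friction and masses are not known exactly. Their poses are not given: they have to be found in the camera images.
- green_mat: paper-thin GREEN mat fixed flat on the counter (no step), 180 mm along its x, 230 mm along its y; origin at its centre. Its y axis is about in line with the carton's y. It lies on one side of the carton (its +y or -y side), about 130 mm centre to centre, near edge at the carton's foot; an equal ORANGE mat lies on the other side. Which side is which changes.
- orange_mat: paper-thin ORANGE mat, same size and axes as the green one, on the other side of the carton; not to be used. The honey jar stands on it.
- carton: loose brown biscuit carton with a red band, 110 mm along its x, 50 mm along y (thickness), 180 mm high (z), 0.25 to 0.5 kg, centre of mass at its middle; stands between the two mats, broad faces towards them. Origin: centre of its underside. Pushed at 140 to 165 mm height it tips about its far bottom edge with little sliding and falls once tilted beyond 16 degrees; pushed low it slides.
- carton_center (a point): the middle of the carton's volume, 90 mm above its underside
- carton_foot_a (a point): middle of the bottom edge of the carton's -x narrow side: own (-55, 0, 0) mm from the carton's origin
- carton_foot_b (a point): own (55, 0, 0) mm from the carton's origin, bottom of its +x narrow side
- carton_top_a (a point): own (-55, 0, 180) mm from the carton's origin, top of its -x narrow side
- carton_top_b (a point): own (55, 0, 180) mm from the carton's origin, top of its +x narrow side
- tin: loose low round closed biscuit tin, blue with a silver rim, 70 mm diameter, 45 mm high, about 0.22 kg; origin at the centre of its underside. It starts on the green mat near its middle, and slides when pushed low.
- honey_jar: amber honey jar with a brass cap, 56 mm diameter, 75 mm high, loose, standing on the orange mat; leave it alone. Origin at the centre of its underside.
- tag_stand: loose price-tag stand: a 50 mm round metal foot, thin stem and a 60 mm wide card up to 99 mm high, standing about 200 mm from the carton on the side away from the robot; leave it alone. Origin at the centre of its underside.
Things that resemble listed ones, but are neither listed nor needed, are in the scene too. Of the things like the carton, leave any that is orange, purple or yellow; of the rest the larger one is meant.

How it is judged:
By the outcome, as a careful person would: the job done as asked, in the order asked, and still so for the second after the job is handed in, with the robot touching nothing.
It also fails if it takes over 51 s, if anything falls off the work surface, if the arm or the gripper's body presses on something with over 40 N, if the wrist force passes 120 N, or if a joint passes its speed limit or range.

## Working session

There is one attempt and no reset: what is moved stays moved. The work goes in short steps, Python scripts to look and compute and a shell command to move; the robot and the scene stay as the last step left them, time stands still between calls to the robot, and variables do not carry over. Pictures are saved under pics/ and viewed, at most 10 in all, crops included, and the job is handed in when it is done.

```bash
mkdir -p pics
cat > h.py <<'E'
import numpy as np, cv2
from bench import bot, imaging
from scipy.spatial.transform import Rotation as R
def find(cam,l):
    T=np.array(imaging.calibration(cam)["cam_to_world"])
    return [(round(d["p"],2),(T[:3,:3]@np.array(d["at"])+T[:3,3]).round(3).tolist()) for d in imaging.pinpoint(cam,l)]
def save(cam,n):
    im=imaging.read_camera(cam); cv2.imwrite(f"pics/{n}.png",im[:,:,::-1]); return im
E
python3 - <<'E'
from h import *
for c in ("top","side"):
    save(c,c+"0")
    for l in "green_mat orange_mat carton carton_foot_a carton_top_a tin honey_jar tag_stand".split(): print(c,l,find(c,l))
s=bot.observe();print(s["time_s"],s["position"],R.from_rotvec(s["tcp_rot"]).as_matrix().round(3))
E
```

```text
top green_mat [(0.7, [0.566, -0.206, -0.004])]
top orange_mat [(0.83, [0.525, 0.052, 0.007]), (0.21, [0.746, -0.05, -0.002])]
top carton [(0.89, [0.533, -0.066, -0.003]), (0.88, [0.358, -0.132, -0.003]), (0.84, [0.306, 0.192, -0.001]), (0.7, [0.348, -0.296, -0.003])]
top carton_foot_a [(0.97, [0.323, -0.148, -0.004]), (0.87, [0.338, 0.236, 0.001]), (0.8, [0.272, 0.148, -0.002]), (0.78, [0.314, -0.286, 0.002]), (0.73, [0.583, -0.062, 0.001]), (0.69, [0.388, -0.303, -0.003]), (0.68, [0.478, -0.065, -0.001]), (0.62, [0.794, 0.135, 0.001]), (0.61, [0.392, -0.114, -0.002]), (0.57, [0.79, 0.028, -0.001])]
top carton_top_a [(0.95, [0.274, 0.149, 0.178]), (0.94, [0.335, 0.236, 0.18]), (0.86, [0.322, -0.152, 0.123]), (0.85, [0.79, 0.028, 0.181]), (0.81, [0.483, -0.069, 0.177]), (0.8, [0.311, -0.287, 0.127]), (0.77, [0.586, -0.065, 0.182]), (0.7, [0.389, -0.115, 0.122]), (0.59, [0.389, -0.302, 0.129]), (0.55, [0.792, 0.137, 0.185])]
top tin [(0.65, [0.531, -0.07, -0.006]), (0.58, [0.562, -0.193, 0.002])]
top honey_jar [(0.75, [0.545, 0.054, -0.0])]
top tag_stand [(0.82, [0.744, -0.05, -0.003])
[... 612 characters left out ...]
.39, -0.306, -0.005]), (0.58, [0.32, -0.148, -0.002])]
side carton_top_a [(0.95, [0.483, -0.072, 0.183]), (0.92, [0.793, 0.025, 0.185]), (0.89, [0.324, -0.148, 0.121]), (0.84, [0.274, 0.147, 0.179]), (0.83, [0.596, -0.066, 0.184]), (0.81, [0.394, -0.121, 0.119]), (0.8, [0.39, -0.306, 0.129]), (0.67, [0.796, 0.136, 0.183]), (0.64, [0.315, -0.29, 0.129]), (0.59, [0.339, 0.237, 0.18])]
side tin [(0.66, [0.538, -0.072, 0.095]), (0.62, [0.565, -0.195, -0.001]), (0.61, [0.535, -0.07, -0.005])]
side honey_jar []
side tag_stand [(0.94, [0.752, -0.05, 0.002]), (0.52, [0.528, 0.056, 0.006])]
0.9 [0.2112323  0.58820039 0.23970208] [[-0.941  0.338 -0.   ]
 [ 0.338  0.941  0.   ]
 [ 0.     0.    -1.   ]]
```

View pics/top0.png

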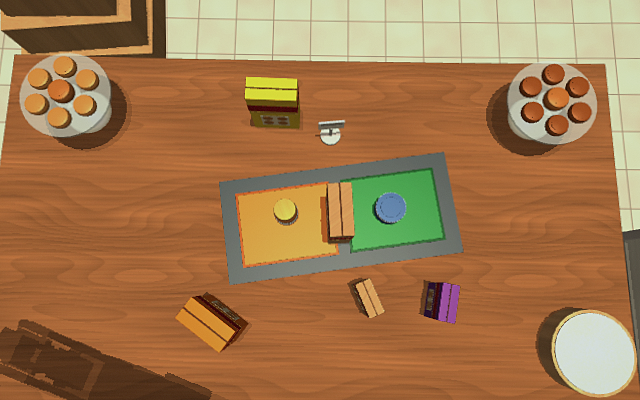

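View pics/side0.png

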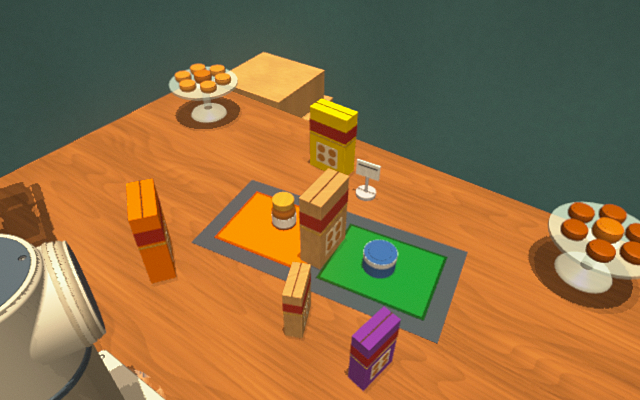

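Look-alikes for the carton in the top view:
- tall plain brown (341,212)
- small brown (368,298)
- yellow (272,102)
- orange (212,322)
- purple (441,302)

By the description I choose (341,212). The tin is the only blue disc, at (390,208). The jar is at (285,210) and the tag stand at (331,132). Next I check the choice in a crop and refine the mat and poses.

```bash
cat >> h.py <<'E'
def ground(cam,px,z=0.):
    c=imaging.calibration(cam);K=np.array(c["intrinsics"]);T=np.array(c["cam_to_world"]);k=c["k1"]
    p=np.atleast_2d(px).astype(float);s=cv2.undistortPoints(p[:,None],K,np.array([k,0,0,0.]))[:,0]
    d=np.c_[s,np.ones(len(s))]@T[:3,:3].T;o=T[:3,3]
    return o+d*((z-o[2])/d[:,2])[:,None]
def mask(im,lo,hi,box):
    m=cv2.inRange(cv2.cvtColor(im,cv2.COLOR_RGB2HSV),lo,hi);b=np.zeros_like(m);b[box[1]:box[3],box[0]:box[2]]=1
    return m*b
E
python3 - <<'E'
from h import *
im=save("top","t1")
g=mask(im,(45,80,40),(85,255,255),(330,150,470,270)); b=mask(im,(100,80,50),(125,255,255),(370,180,415,235)); o=mask(im,(8,180,150),(22,255,255),(230,170,340,275))
q=np.argwhere(g)[:,::-1]
P=ground("top",q)[:,:2]; print("green rect",cv2.minAreaRect(P.astype(np.float32)),P.min(0),P.max(0)); print(cv2.boxPoints(cv2.minAreaRect(P.astype(np.float32))))
bb=np.argwhere(b)[:,::-1]; print("tin top", ground("top",bb.mean(0),.045), cv2.minEnclosingCircle(ground("top",bb,.045)[:,:2].astype(np.float32)))
cv2.imwrite("pics/c1.png",cv2.resize(im[145:290,210:470,::-1],None,fx=3,fy=3,interpolation=cv2.INTER_CUBIC))
E
```

```text
green rect ((0.564336359500885, -0.20160062611103058), (0.1789293885231018, 0.22939833998680115), 8.680088996887207) [ 0.45881748 -0.32779162] [ 0.6677638  -0.07566465]
[[ 0.45858628 -0.10171695]
 [ 0.49320644 -0.32848784]
 [ 0.67008644 -0.3014843 ]
 [ 0.6354663  -0.07471341]]
tin top [[ 0.56176883 -0.19134627  0.045     ]] ((0.5619152188301086, -0.19123686850070953), 0.034369055181741714)
```

View pics/c1.png

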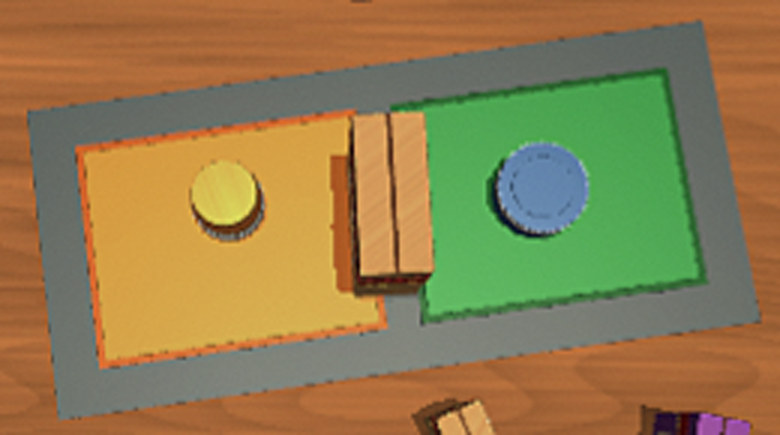

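The crop shows a brown carton with a red band, standing between the mats. Its top is about (392,195) in the crop. The blue tin is at (543,188) on the green mat and the jar at (227,200) on the orange one. The mat measures 179 × 229 mm, which matches. The plan is to straddle the tin with open fingers and push it with the rear finger along the mat's x, away from the robot.

```bash
python3 -m pendant '[[0,0,0,0,0,1,1],[0,0,0,0,0,1,1],[0,0,0,0,0,1,1],[0,0,0,0,0,1,1],[0,0,0,0,0,1,1],[0,0,0,0,0,1,1],[0,0,0,0,0,1,1],[0,0,0,0,0,0.69,1]]'
python3 -m pendant '[[-0.23,0.06,0,0,0,0,1],[-0.23,0.06,0,0,0,0,1],[-0.23,0.06,0,0,0,0,1],[-0.23,0.06,0,0,0,0,1],[-0.23,0.06,0,0,0,0,1],[-0.23,0.06,0,0,0,0,1],[-0.23,0.06,0,0,0,0,1],[-0.23,0.06,0,0,0,0,1],[-0.23,0.06,0,0,0,0,1]]'
python3 -m pendant '[[-0.23,0.06,0,0,0,0,1],[-0.23,0.06,0,0,0,0,1],[-0.23,0.06,0,0,0,0,1],[-0.23,0.06,0,0,0,0,1],[-0.23,0.06,0,0,0,0,1],[-0.23,0.06,0,0,0,0,1],[-0.23,0.06,0,0,0,0,1],[-0.23,0.06,0,0,0,0,1],[0,0,0,0,0,0,1]]'
cat >> h.py <<'E'
def to(x,y,z):
    s=bot.observe();M=R.from_rotvec(s["tcp_rot"]).as_matrix();print("t",s["time_s"],np.round(s["position"],4),"yaw",np.degrees(np.arctan2(M[1,1],M[0,1])).round(2),"shift/0.2",(M.T@(np.array([x,y,z])-s["position"])/.2).round(3),"F",np.round(s["wrist_force"],1))
E
python3 -c "
from h import *
to(.562,-.191,.028)"
```

```text
time_s: 1.75
position: [0.2112, 0.5882, 0.2397]
tcp_rot: [-2.052, -2.379, -0.0]
wrist_force: [-0.3, 0.0, -0.1]
gripper_width: 0.0878
grip_force: 0.0
time_s: 2.65
position: [0.3813, 0.1937, 0.24]
tcp_rot: [2.045, 2.384, 0.001]
wrist_force: [1.3, 0.1, -0.2]
gripper_width: 0.0875
grip_force: 0.0
time_s: 3.55
position: [0.5337, -0.1585, 0.24]
tcp_rot: [2.049, 2.377, 0.001]
wrist_force: [-0.1, -0.3, -0.1]
gripper_width: 0.0878
grip_force: 0.0
t 3.55 [ 0.5337 -0.1585  0.24  ] yaw 8.49 shift/0.2 [-0.179  0.113  1.06 ] F [-0.1 -0.3 -0.1]
```

```bash
python3 -m pendant '[[-0.179,0.113,0,0,0,0,1],[0,0,0.2,0,0,0,1],[0,0,0.2,0,0,0,1],[0,0,0.15,0,0,0,1],[0,0,0,0,0,0,1]]'
python3 - <<'E'
from h import *
to(.562,-.191,.028)
im=save("top","t2"); im=save("wrist","w2"); print(find("wrist","tin"))
E
```

```text
time_s: 4.05
position: [0.5562, -0.1843, 0.1258]
tcp_rot: [-2.041, -2.378, 0.005]
wrist_force: [-0.4, -0.7, 0.2]
gripper_width: 0.0881
grip_force: 0.0
t 4.05 [ 0.5562 -0.1843  0.1258] yaw 8.74 shift/0.2 [-0.039  0.027  0.489] F [-0.4 -0.7  0.2]
[(0.62, [0.565, -0.191, -0.0])]
```

View pics/w2.png

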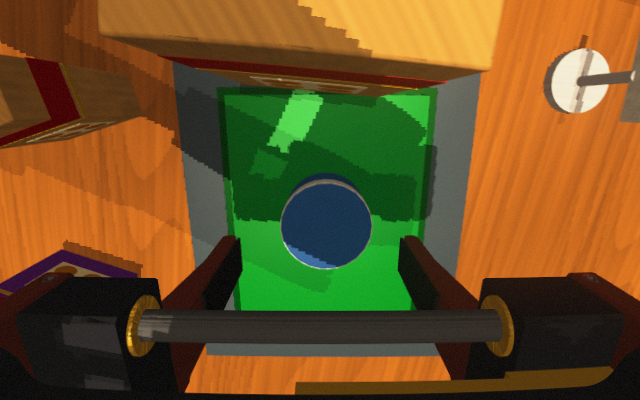

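The wrist view shows the tin at (326,224), centred between the open fingers (240 and 400), with the carton clear at the top of the image. I'll correct the offset and go down.

```bash
python3 -m pendant '[[-0.038,0.029,0,0,0,0,1],[0,0,0.15,0,0,0,1],[0,0,0.15,0,0,0,1],[0,0,0.15,0,0,0,1],[0,0,0.04,0,0,0,1],[0,0,0,0,0,0,1],[0,0,0,0,0,0,1]]'
python3 - <<'E'
from h import *
to(.5625,-.191,.028)
E
```

```text
time_s: 4.9
position: [0.5675, -0.1929, 0.0333]
tcp_rot: [2.044, 2.382, 0.001]
wrist_force: [0.7, -1.4, 0.0]
gripper_width: 0.0881
grip_force: 0.0
t 4.9 [ 0.5675 -0.1929  0.0333] yaw 8.72 shift/0.2 [ 0.013 -0.023  0.027] F [ 0.7 -1.4  0. ]
```

```bash
python3 -m pendant '[[0.012,0,0.025,0,0,0,1],[0,0.04,0,0,0,0,1],[0,0.04,0,0,0,0,1],[0,0.05,0,0,0,0,1],[0,0.05,0,0,0,0,1],[0,0.05,0,0,0,0,1],[0,0.05,0,0,0,0,1],[0,0.05,0,0,0,0,1],[0,0.05,0,0,0,0,1],[0,0.05,0,0,0,0,1]]'
python3 - <<'E'
from h import *
to(.72,-.167,.028)
im=save("top","t3"); save("wrist","w3"); print(find("wrist","tin"),find("top","tin"))
E
```

```text
time_s: 5.9
position: [0.6516, -0.1768, 0.0266]
tcp_rot: [-2.046, -2.384, 0.0]
wrist_force: [-3.7, -0.2, 2.8]
gripper_width: 0.0875
grip_force: 1.6
t 5.9 [ 0.6516 -0.1768  0.0266] yaw 8.73 shift/0.2 [-0.003  0.346 -0.007] F [-3.7 -0.2  2.8]
[(0.6, [0.647, -0.178, 0.0])] []
```

```bash
python3 -m pendant '[[0,0.05,0,0,0,0,1],[0,0.05,0,0,0,0,1],[0,0.05,0,0,0,0,1],[0,0.05,0,0,0,0,1],[0,0.05,0,0,0,0,1],[0,0.05,0,0,0,0,1],[0,0.05,0,0,0,0,1],[0,0.03,0,0,0,0,1],[0,0,0,0,0,0,1],[0,0,0,0,0,0,1],[0,-0.045,0,0,0,0,1],[0,0,0,0,0,0,1]]'
python3 - <<'E'
from h import *
to(.72,-.167,.028)
im=save("top","t4"); save("wrist","w4"); print(find("wrist","tin"),find("top","tin"))
E
```

```text
time_s: 7.3
position: [0.7153, -0.167, 0.0265]
tcp_rot: [-2.046, -2.382, 0.001]
wrist_force: [0.2, 0.3, 0.4]
gripper_width: 0.088
grip_force: 0.0
t 7.3 [ 0.7153 -0.167   0.0265] yaw 8.7 shift/0.2 [-0.004  0.023 -0.008] F [0.2 0.3 0.4]
[(0.89, [0.716, -0.168, 0.0])] []
```

View pics/w4.png

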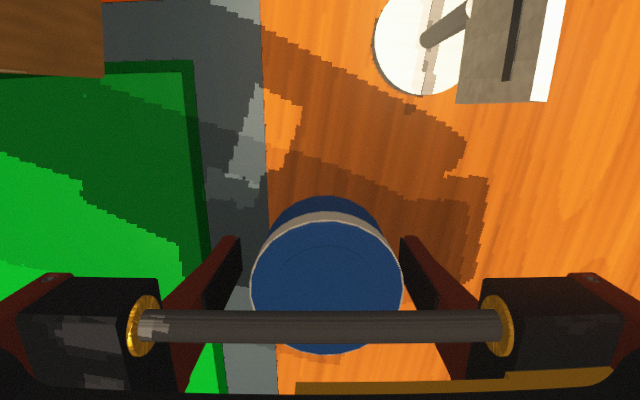

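The tin at (326,280) is upright and about 30 mm clear of the mat edge. Next I lift and go to the carton's orange-mat side.

```bash
python3 -m pendant '[[0,0,-0.1,0,0,0,1],[0,0,-0.2,0,0,0,1],[0,0,-0.2,0,0,0,1],[0,0,-0.2,0,0,0,1],[0,0,-0.2,0,0,0,1],[0,0,-0.2,0,0,0,0.2],[0,0,-0.1,0,0,0,0.2],[0,0,0,0,0,0,0.2]]'
python3 - <<'E'
from h import *
to(.524,.001,.245)
im=save("top","t5");
for l in ("carton","carton_foot_a","carton_top_a","tin"): print(l,find("top",l))
E
```

```text
time_s: 8.3
position: [0.719, -0.1672, 0.2729]
tcp_rot: [2.041, 2.378, 0.006]
wrist_force: [0.4, 0.4, -0.2]
gripper_width: 0.0674
grip_force: 0.0
t 8.3 [ 0.719  -0.1672  0.2729] yaw 8.73 shift/0.2 [ 0.98  -0.837  0.129] F [ 0.4  0.4 -0.2]
carton [(0.76, [0.531, -0.069, -0.002]), (0.68, [0.786, 0.086, -0.002])]
carton_foot_a [(0.97, [0.79, 0.136, 0.002]), (0.96, [0.79, 0.028, -0.001]), (0.61, [0.481, -0.065, 0.0]), (0.52, [0.523, 0.05, 0.002])]
carton_top_a [(0.94, [0.791, 0.025, 0.181]), (0.76, [0.48, -0.07, 0.178]), (0.73, [0.588, -0.064, 0.181]), (0.67, [0.794, 0.137, 0.182])]
tin []
```

```bash
python3 -m pendant '[[0.16,-0.14,0,0,0,0,0.2],[0.16,-0.14,0,0,0,0,0.2],[0.16,-0.14,0,0,0,0,0.2],[0.16,-0.14,0,0,0,0,0.2],[0.16,-0.14,0,0,0,0,0.2],[0.18,-0.14,0,0,0,0,0.2],[0,0,0,0,0,0,0.2],[0,0,0,0,0,0,0.2]]'
python3 - <<'E'
from h import *
to(.524,.001,.163)
im=save("wrist","w6");
for l in ("carton","carton_foot_a","carton_top_a","honey_jar"): print(l,find("wrist",l))
E
```

```text
time_s: 9.35
position: [0.5207, 0.0019, 0.2661]
tcp_rot: [-2.044, -2.385, 0.001]
wrist_force: [1.1, 0.9, 0.2]
gripper_width: 0.0529
grip_force: 0.0
t 9.35 [0.5207 0.0019 0.2661] yaw 8.81 shift/0.2 [-0.007  0.016  0.515] F [1.1 0.9 0.2]
carton [(0.96, [0.353, -0.134, -0.0]), (0.72, [0.794, 0.079, -0.001]), (0.66, [0.536, -0.071, -0.002])]
carton_foot_a [(0.95, [0.272, 0.147, 0.002]), (0.92, [0.794, 0.14, 0.002]), (0.9, [0.79, 0.025, 0.002]), (0.74, [0.593, -0.065, 0.0]), (0.74, [0.392, -0.115, -0.001]), (0.71, [0.321, -0.147, -0.002]), (0.63, [0.482, -0.074, -0.003])]
carton_top_a [(0.74, [0.479, -0.075, 0.179]), (0.56, [0.391, -0.117, 0.125]), (0.56, [0.323, -0.145, 0.119]), (0.28, [0.538, -0.069, -0.0])]
honey_jar [(0.94, [0.553, 0.053, -0.004])]
```

```bash
python3 -m pendant '[[-0.007,0.016,0.15,0,0,0,0.2],[0,0,0.18,0,0,0,0.2],[0,0,0.17,0,0,0,0.2],[0,0,0,0,0,0,0.2],[-0.06,0,0,0,0,0,0.2],[-0.06,0,0,0,0,0,0.2],[-0.03,0,0,0,0,0,0.2],[-0.03,0,0,0,0,0,0.2],[-0.03,0,0,0,0,0,0.2],[-0.03,0,0,0,0,0,0.2]]'
python3 - <<'E'
from h import *
to(.54,-.08,.163)
im=save("side","s7")
for l in ("carton","carton_top_a","carton_foot_a"): print(l,find("side",l))
E
```

```text
time_s: 10.6
position: [0.5321, -0.0474, 0.1672]
tcp_rot: [2.046, 2.383, 0.001]
wrist_force: [-0.4, 0.8, 1.3]
gripper_width: 0.0526
grip_force: 0.3
t 10.6 [ 0.5321 -0.0474  0.1672] yaw 8.72 shift/0.2 [-0.167  0.014  0.021] F [-0.4  0.8  1.3]
carton [(0.92, [0.354, -0.295, 0.004]), (0.82, [0.534, -0.071, 0.003]), (0.81, [0.797, 0.084, 0.006]), (0.73, [0.307, 0.193, 0.0]), (0.67, [0.359, -0.132, 0.001])]
carton_top_a [(0.95, [0.794, 0.021, 0.184]), (0.88, [0.593, -0.09, 0.184]), (0.82, [0.325, -0.15, 0.122]), (0.81, [0.482, -0.094, 0.186]), (0.81, [0.389, -0.304, 0.128]), (0.74, [0.395, -0.12, 0.117]), (0.71, [0.272, 0.148, 0.179]), (0.7, [0.314, -0.288, 0.128])]
carton_foot_a [(0.82, [0.475, -0.078, -0.002]), (0.8, [0.32, -0.149, 0.004]), (0.78, [0.34, 0.24, -0.001]), (0.77, [0.389, -0.3, -0.0]), (0.71, [0.597, -0.064, 0.001]), (0.71, [0.276, 0.146, 0.0]), (0.68, [0.311, -0.289, -0.0]), (0.62, [0.398, -0.121, 0.003]), (0.56, [0.794, 0.026, 0.003]), (0.56, [0.541, -0.08, 0.095])]
```

View pics/s7.png

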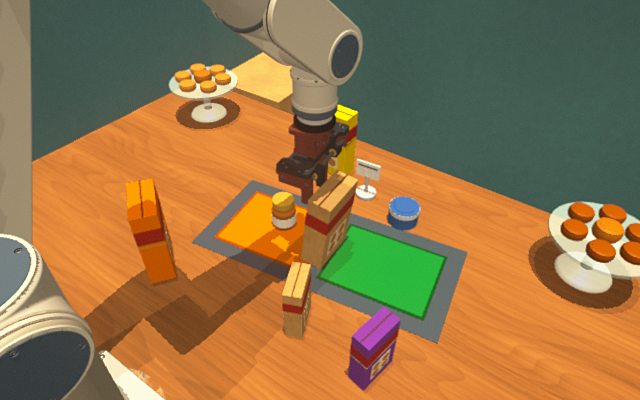

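The side view shows the carton (330,225) tilting with its foot in place, the tin (403,212) off the mat, and the jar and tag stand undisturbed. I continue the push.

```bash
python3 -m pendant '[[-0.03,0,0,0,0,0,0.2],[-0.03,0,0,0,0,0,0.2],[-0.03,0,0,0,0,0,0.2],[-0.03,0,0,0,0,0,0.2],[-0.03,0,0,0,0,0,0.2],[-0.03,0,0,0,0,0,0.2],[-0.03,0,0,0,0,0,0.2],[0,0,0,0,0,0,0.2],[0,0,0,0,0,0,0.2],[0,0,0,0,0,0,0.2],[0,0,0,0,0,0,0.2]]'
python3 - <<'E'
from h import *
to(.54,-.08,.163)
im=save("side","s8")
for l in ("carton","carton_top_a","carton_foot_a"): print(l,find("side",l))
E
```

```text
time_s: 11.9
position: [0.5382, -0.0882, 0.1667]
tcp_rot: [-2.046, -2.384, -0.0]
wrist_force: [-0.2, 0.1, -0.2]
gripper_width: 0.0523
grip_force: 0.0
t 11.9 [ 0.5382 -0.0882  0.1667] yaw 8.74 shift/0.2 [0.039 0.015 0.018] F [-0.2  0.1 -0.2]
carton [(0.96, [0.354, -0.296, 0.002]), (0.82, [0.539, -0.105, 0.02]), (0.81, [0.308, 0.191, -0.001]), (0.57, [0.358, -0.137, -0.0]), (0.34, [0.555, 0.048, -0.001])]
carton_top_a [(0.98, [0.271, 0.146, 0.179]), (0.97, [0.391, -0.308, 0.129]), (0.92, [0.39, -0.118, 0.12]), (0.82, [0.494, -0.281, 0.024]), (0.82, [0.607, -0.278, 0.026]), (0.76, [0.316, -0.288, 0.128]), (0.74, [0.34, 0.237, 0.183]), (0.59, [0.796, 0.137, 0.185])]
carton_foot_a [(0.95, [0.341, 0.241, -0.001]), (0.92, [0.478, -0.107, 0.022]), (0.89, [0.598, -0.097, 0.023]), (0.89, [0.394, -0.305, -0.0]), (0.84, [0.312, -0.286, -0.003]), (0.78, [0.797, 0.133, 0.003]), (0.77, [0.32, -0.151, -0.0]), (0.57, [0.275, 0.145, -0.002]), (0.56, [0.392, -0.117, 0.002]), (0.51, [0.795, 0.023, -0.0])]
```

```bash
python3 -m pendant '[[0.05,0,-0.1,0,0,0,0.2],[0.1,0,-0.2,0,0,0,0.2],[0.2,-0.1,-0.1,0,0,0,0.2],[0.2,-0.1,0,0,0,0,0.2],[0.2,-0.1,0,0,0,0,0.2],[0.2,-0.1,0,0,0,0,0.2],[0.2,-0.1,0,0,0,0,0.2],[0.2,-0.1,0,0,0,0,0.2],[0,0,0,0,0,0,0.2],[0,0,0,0,0,0,0.2]]'
python3 - <<'E'
from h import *
to(.54,-.08,.163)
im=save("top","t9")
for l in ("tin","carton_top_a","carton_foot_a","honey_jar","tag_stand"): print(l,find("top",l))
E
```

```text
time_s: 13.1
position: [0.3784, 0.161, 0.2469]
tcp_rot: [2.042, 2.387, 0.001]
wrist_force: [-0.0, 0.5, 0.3]
gripper_width: 0.0527
grip_force: 0.0
t 13.1 [0.3784 0.161  0.2469] yaw 8.9 shift/0.2 [-1.316  0.611  0.42 ] F [-0.   0.5  0.3]
tin [(0.7, [0.72, -0.167, 0.0])]
carton_top_a [(0.93, [0.493, -0.283, 0.027]), (0.87, [0.599, -0.274, 0.026]), (0.83, [0.795, 0.024, 0.182]), (0.82, [0.274, 0.149, 0.175]), (0.8, [0.387, -0.117, 0.124]), (0.76, [0.312, -0.289, 0.127]), (0.74, [0.794, 0.141, 0.181]), (0.57, [0.325, -0.148, 0.124]), (0.39, [0.526, 0.051, 0.002])]
carton_foot_a [(0.91, [0.793, 0.027, -0.002]), (0.9, [0.314, -0.282, -0.0]), (0.83, [0.392, -0.116, 0.0]), (0.83, [0.276, 0.15, -0.001]), (0.82, [0.791, 0.135, 0.0]), (0.81, [0.479, -0.095, 0.025]), (0.63, [0.588, -0.096, 0.024]), (0.58, [0.323, -0.147, -0.005]), (0.58, [0.387, -0.303, 0.0])]
honey_jar [(0.7, [0.545, 0.054, 0.0])]
tag_stand [(0.86, [0.746, -0.053, -0.004])]
```

View pics/t9.png

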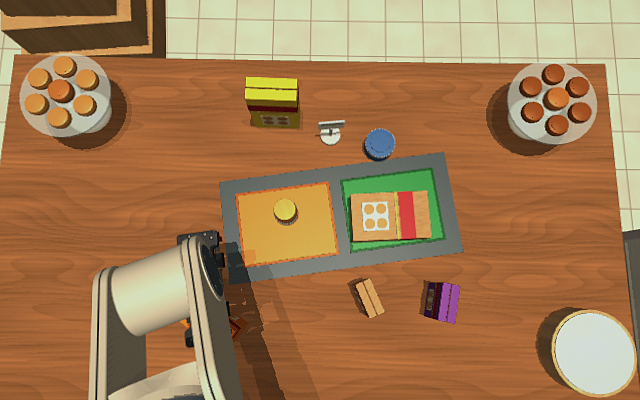

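The carton lies flat inside the green mat at (390,216). The tin is upright at (380,144), and the jar (285,210) and tag stand (331,132) are unmoved. The arm is clear of everything.

```bash
python3 -c "
from h import *
print(bot.hand_in())"
```

```text
the job is handed in; nothing more can be done
None
```

The job is done and handed in at about 13 s: the tin is off the green mat and upright, the carton lies flat on the green mat, and the honey jar and tag stand are where they stood.

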